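Set the guarded battery isolator under the stairs

TASK

Slide the clear acrylic door of the plywood cubby all the way open, reach through the round guard opening, push the sunken isolator knob in and turn it clockwise until it springs back up in its next notch. Then slide the door fully shut again. Do not force the knob or lean on the guard, and leave the things standing around alone.

Things in the scene. Friction and masses are not known exactly. Their poses are not given: they have to be found in the camera images.
- cubby: Low birch plywood box fixed to the bench, 150 mm (x) by 240 mm (y, from -75 to +165), 92 mm high. Origin: underside, on the knob's vertical turning axis; z up. The knob stands in a well below the guard opening, the well's grey floor at z = 30 mm. Two door rails along y at x = +-63 to +-70 mm reach z = 101 mm.
- guard: Fixed clear acrylic guard plate, 4 mm thick, on top of the knob's end of the cubby; top face 92 mm above the bench, round opening 91 mm wide, concentric with the knob. Origin: underside of the plate (88 mm above the bench), on the knob's axis. Must not be leaned on with more than 15 N.
- door (a joint): Sliding clear acrylic door, 122 by 104 by 4 mm, top face at z = 96.5 mm, lying over the guard. Value in m: 0 = shut (covers the guard opening), 0.100 = fully open, slid towards +y of the cubby. About 1.5 N friction, stays where it is left. The opening is clear from about 0.097 on.
- door_grip (a point): Top centre of the door's aluminium grip bar: 56 mm long along the cubby's x, 14 mm thick along its y, standing 18 mm up from the door's top face (its top 114.5 mm above the bench). Moves with the door.
- knob: Black bar knob, captive, turns about the cubby's z with 1 mm side play. Origin: bottom of its shaft, 20 mm above the bench when up. Grip bar 40 mm along its x, 14 mm thick along its y, 26 to 58 mm above the origin, sunk 14 mm below the guard; under it a flange 40 mm across. Starts up in a notch, its x along the cubby's x; Over 35 N on the cubby is too much.
- knob_top (a point): Top centre of the knob's bar, 78 mm above the bench when up. Sprung upward: 3 to 4 N starts it sinking, then 0.8 N per mm; it turns only when sunk over 5 mm (8 N), bottoms at 10.5 mm (12 N). Push it in and turn 20 degrees or more; let free (nothing resting on its flange) it then rides 5 mm low with under 0.1 N m of drag, and turned on springs up in the next notch and is blocked there.
- jug: Closed white plastic jug, 100 by 150 mm, 243 mm high, origin underside centre. Bystander.
- bowl: White ceramic bowl, 140 mm across, 55 mm high, origin underside centre. Bystander.
- funnel: Blue plastic funnel standing on its wide mouth, 120 mm across, 130 mm high, origin centre of the mouth on the bench. Bystander.
- ratchet: Steel ratchet handle, about 210 mm long, lying along its x, origin underside near its middle. Bystander.
- well_floor (a point): Point on the knob's axis at the well's grey floor, 30 mm above the bench; it marks no direction. The next notch is hidden below this floor, somewhere between 48 and 80 degrees clockwise (seen from above) of the start, with only some 3 degrees of play each way; passing it with the knob held down is possible, then turn back. End stop some 120 degrees clockwise.

How it is judged:
By the outcome, as a careful person would: the job done as asked, in the order asked, and still so for the second after the job is handed in, with the robot touching nothing.
It also fails if it takes over 72 s, if anything falls off the work surface, if the arm or the gripper's body presses on something with over 40 N, if the wrist force passes 120 N, or if a joint passes its speed limit or range.

ROBOT

A 6-joint arm with a two-finger parallel gripper is mounted at the origin on the work surface. World frame = base frame: x ahead of the robot, y to its left, z up, the work surface at z = 0. Lengths are in m, angles in rad, forces in N, time in s.
With the tool pointing down it reaches from about 0.425 to 0.95 m from the base axis. Payload 3.5 kg.
Tool frame: the origin (TCP) lies at the very end of the fingers, on their centre line; the grasp point (between the pads) lies bot.grip_depth behind it (bot.grip_depth is the distance from the TCP to the grasp point, in m); z points along the fingers, y is the direction in which the jaws open and shut (so a half turn about z gives the same grasp; the last joint's range is limited). The gripper opens to 85 mm and grips with 20 to 120 N. Pads are 22 mm wide; open, the fingers measure 114 mm over their backs; the gripper's body (76 mm by 85 mm) begins 54 mm behind the grasp point. The pads swing forward as they close: fully open they stand 13 mm farther back than shut.
Start: joints at [1.184, 0.286, 1.577, -0, 1.279, -0.15], TCP at [0.158, 0.656, 0.231] pointing down, gripper open.
Joint ranges: [-2.77, 2.77], [-0.9, 2.22], [0.21, 2.48], [-1.53, 4.67], [0.24, 2.81], [-2.84, 2.84]. Speed limits (rad/s): [2.79, 2.79, 3.14, 3.14, 3.14, 3.14].

INTERFACE

Orientations are given as a 3x3 rotation matrix whose columns are the frame's x, y, z axes.
In Python, from workcell import bot gives the robot as it stands. The module is installed in compiled form; this text tells all that it offers.
- The arm moves only by the shell command python3 -m creep 'ROWS' [OPENING]. ROWS is JSON, a list of rows, each a list of 6 numbers: the shift along the tool's x, y, z in mm, then the turn, a rotation vector about the tool's x, y, z in degrees. A call has exactly 8 rows; each row is the pose to reach, as a shift and turn from the pose commanded when the call began, along the tool's axes at that moment; what a row does not reach only later rows make up. A row lasts 1/10 s, in which the tool goes at most 50 mm and 8.59 degrees, less where a joint would pass 70% of its speed; a pose out of reach is approached as far as the arm can. A call with a gripper value outside its range is refused whole. OPENING is the opening in per cent of the stroke, from 0 (shut) to 100 (fully open), set as the call begins (- or left out, the last holds). The fingers move at their own pace and stop on an object; the grip force is fixed at half the most. Time passes only in rows, so rows that repeat a pose let the fingers close, or fill a call up. It gives the time, the measured TCP pose, the force and the opening at its end, in the units of the state.
- bot.get_obs(): the state, without advancing time (a new reading comes with each control period).
- bot.camera(name): name is "scene" or "top" or "wrist"; returns a dict with "color" (384x512x3 uint8, blue, green, red), "range_z" (384x512 float32, m along the optical axis (not along the pixel's ray), 0 where there is no reading), "fx", "fy", "cx", "cy" (pixels), "origin" and "attitude" of the camera in the world; the wrist camera has in their place "T_tool_cam" (4x4, takes a point from camera to tool coordinates, whose origin is the TCP and whose axes are the flange's). Camera axes: x right, y down, z forward; pixel columns grow to the right and rows downward; lengths in m; the calibration is good to about 2 mm. The wrist camera is an equidistant fisheye: a pixel r from the principal point sees the ray r / f radians off the axis. A picture is of the moment at which its call begins: read the wrist's pose just before it.
- bot.close_job(): hands the job in, once; it reports no verdict.
The state is a dict: "t": time; "joints": joint angles; "joint_vel": joint speeds; "joint_torque": joint torques, N m; "tool_pos": TCP position; "tcp_rot": TCP orientation; "wrist_force": force on the tool from outside, world axes, zero at the start; "moment": the same for the moment, N m; "opening": opening from 0.0 (shut) to 1.0 (fully open).
Only numpy, scipy, OpenCV 4.12 (cv2) and the standard library are available. Lean on these libraries where they do the work, as an engineer would, in place of code of your own. Each camera call takes 0.05 s, during which the arm holds its last target. There are 200 camera calls.

## Working session

There is one attempt and no reset: what is moved stays moved. The work goes in short steps, Python scripts to look and compute and a shell command to move; the robot and the scene stay as the last step left them, time stands still between calls to the robot, and variables do not carry over. Pictures are saved under pics/ and viewed, on a budget of 10 in all, crops included, one or two more only if the job needs it, and the job is handed in when it is done.

```bash
mkdir -p pics
python3 - <<'E'
from workcell import bot
import cv2,numpy as np
o=bot.get_obs();print(o['t'],o['tool_pos'],o['tcp_rot'],o['wrist_force'],o['opening'],bot.grip_depth)
ims=[]
for n in("top","scene"):
    c=bot.camera(n);np.savez("pics/%s0.npz"%n,**c);print(n,c['fx'],c['cx'],c['cy'],c['origin'],c['attitude'])
    cv2.imwrite("pics/%s0.png"%n,cv2.resize(c['color'],(800,600)))
E
```

```text
0.0 [0.15806933 0.65555561 0.22995695] [[-9.72095049e-01  2.34585651e-01 -8.87343381e-04]
 [ 2.34587063e-01  9.72092687e-01 -2.17203926e-03]
 [ 3.53050768e-04 -2.31958789e-03 -9.99997247e-01]] [-0.10577058  0.12065736  0.20149748] 0.996627808008905 0.0187
top 419.9978457124879 255.42546028855548 189.23052444356017 [0.31064596 0.01448744 1.56392673] [[ 1.58616836e-02 -9.90425116e-01  1.37136780e-01]
 [-9.99869307e-01 -1.61406082e-02 -9.22095093e-04]
 [ 3.12673717e-03 -1.37104231e-01 -9.90551691e-01]]
scene 413.13789361702504 252.715616221775 187.73444673623874 [0.95213414 0.69189627 1.27140083] [[-0.83859391  0.45391286 -0.30120322]
 [ 0.54461702  0.68603313 -0.48244258]
 [-0.0123515  -0.56861381 -0.82251187]]
```

View pics/top0.png

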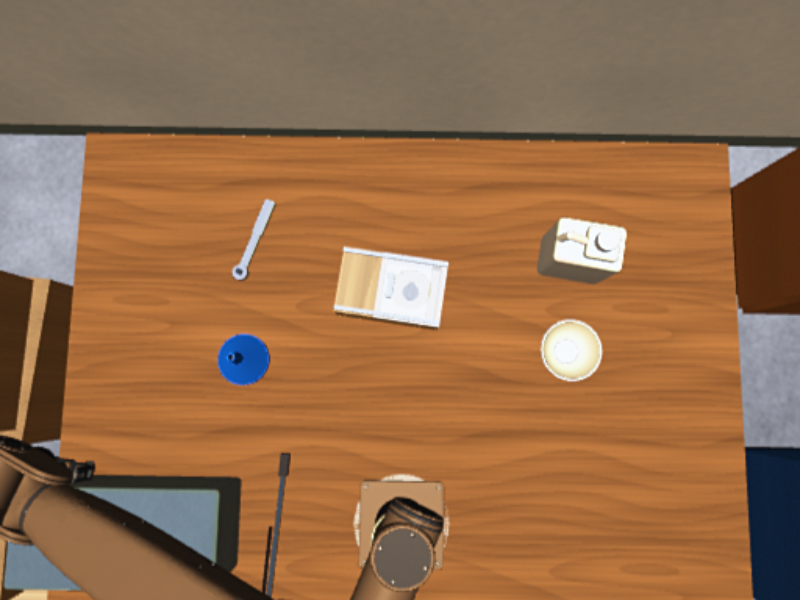

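The top view shows the cubby with corners at about (344,247), (448,261), (438,328) and (335,313). The knob end is on the right (world −y), and the bystanders are well clear of it. Next I'll work out a rough pose.

```bash
cat > h.py <<'E'
import numpy as np,cv2
from workcell import bot
def ray(c,u,v,z):
    d=c['attitude']@np.array([(u-c['cx'])/c['fx'],(v-c['cy'])/c['fy'],1.]);o=np.asarray(c['origin'])
    return o+d*(z-o[2])/d[2]
def wpix(c,o,p):  # world -> wrist pixel
    R=np.asarray(o['tcp_rot']);T=c['T_tool_cam'];q=R.T@(np.asarray(p)-o['tool_pos']);q=T[:3,:3].T@(q-T[:3,3])
    th=np.arctan2(np.hypot(q[0],q[1]),q[2]);ph=np.arctan2(q[1],q[0])
    return c['cx']+c['fx']*th*np.cos(ph),c['cy']+c['fy']*th*np.sin(ph)
def wray(c,o,u,v,z):
    x=(u-c['cx'])/c['fx'];y=(v-c['cy'])/c['fy'];th=np.hypot(x,y);s=np.sin(th)/max(th,1e-9)
    T=c['T_tool_cam'];R=np.asarray(o['tcp_rot']);d=R@T[:3,:3]@np.array([x*s,y*s,np.cos(th)])
    p=np.asarray(o['tool_pos'])+R@T[:3,3];return p+d*(z-p[2])/d[2]
E
python3 - <<'E'
from h import *
c=np.load("pics/top0.npz")
P=[ray(c,u*.64,v*.64,.098)for u,v in[(344,247),(448,261),(438,328),(335,313)]]
for p in P:print(p)
print([np.linalg.norm(P[i]-P[i-1]) for i in range(4)])
ey=(P[0]+P[3]-P[1]-P[2])[:2];ey/=np.linalg.norm(ey);m=(P[1]+P[2])[:2]/2
print("ey",ey,np.degrees(np.arctan2(-ey[0],ey[1])),"knob",m+ey*.075)
s=np.load("pics/scene0.npz")
a=cv2.resize(c['color'][150:218,205:295],(792,598),interpolation=cv2.INTER_CUBIC)
R=s['attitude'];k=R.T@(np.r_[m+ey*.075,.09]-s['origin']);u=int(s['cx']+s['fx']*k[0]/k[2]);v=int(s['cy']+s['fy']*k[1]/k[2]);print(u,v)
cv2.imwrite('pics/crops.png',np.hstack([a[:,:,:],cv2.resize(s['color'][max(0,v-60):v+60,max(0,u-75):u+75],(748,598),interpolation=cv2.INTER_CUBIC)])[::2,::2])
E
```

```text
[0.62346478 0.14039922 0.098     ]
[ 0.59493301 -0.09670986  0.098     ]
[ 0.44191322 -0.07516657  0.098     ]
[0.47196289 0.15646838 0.098     ]
[np.float64(0.15235170603518958), np.float64(0.23881955387498166), np.float64(0.1545288627229934), np.float64(0.2335759625725702)]
ey [0.12401063 0.99228089] -7.123624330522611 knob [ 0.52772391 -0.01151715]
249 186
```

View pics/crops.png

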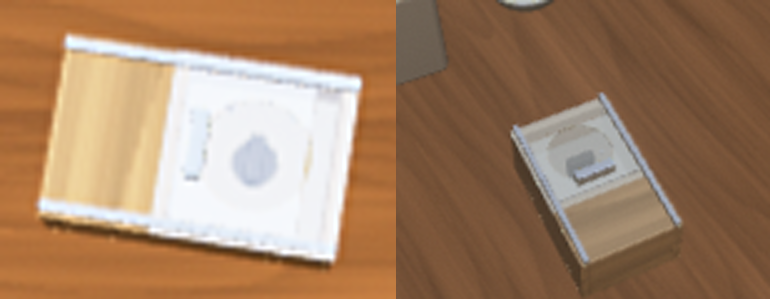

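The cubby frame is at roughly (0.528, −0.012) with yaw about −7°. The grip bar lies on the knob's +y side. I'll move above it for a close look.

```bash
python3 -m creep '[[-20,-20,-5,0,0,0],[-50,-51,-10,0,0,0],[-85,-87,-15,0,0,0],[-120,-123,-20,0,0,0],[-155,-159,-20,0,0,0],[-190,-195,-20,0,0,0],[-225,-231,-20,0,0,-3],[-254,-260,-20,0,0,-6.5]]' 100
```

```text
t: 0.9
tool_pos: [0.3447, 0.3416, 0.2509]
tcp_rot: [[-0.993, 0.121, -0.0], [0.121, 0.993, -0.0], [0.0, -0.0, -1.0]]
wrist_force: [0.9, -0.2, 0.1]
opening: 1.001
```

```bash
python3 -m creep '[[-30,-39,0,0,0,0],[-62,-80,0,0,0,0],[-94,-121,0,0,0,0],[-126,-162,0,0,0,0],[-158,-203,0,0,0,0],[-188,-243,0,0,0,0],[-212,-275,0,0,0,0],[-221,-287,0,0,0,0]]' 100
python3 - <<'E'
from h import *
o=bot.get_obs();c=bot.camera("wrist");print(o['tool_pos'],o['joints'],np.round(o['wrist_force'],1),c['fx'],c['cx'],c['cy'],c['T_tool_cam'])
cv2.imwrite("pics/w1.png",cv2.resize(c['color'],(800,600)))
import pickle;pickle.dump((o,c),open('pics/w1.pkl','wb'))
E
```

```text
t: 1.7
tool_pos: [0.5295, 0.0281, 0.2508]
tcp_rot: [[-0.992, 0.127, -0.0], [0.127, 0.992, -0.001], [0.0, -0.001, -1.0]]
wrist_force: [-0.4, 0.4, -0.5]
opening: 1.004
[0.5294807  0.02811698 0.25080709] [-1.37961269e-01 -5.04179084e-02  1.90970851e+00 -9.78394679e-04
  1.28258657e+00 -1.58077572e+00] [-0.4  0.4 -0.5] 297.3186396354542 259.97840244080595 197.26729905613033 [[ 5.97064925e-04 -9.51979928e-01 -3.06159859e-01  7.89160859e-02]
 [ 9.99999763e-01  4.63313361e-04  5.09536957e-04 -3.79142162e-04]
 [-3.43221002e-04 -3.06160091e-01  9.51979979e-01 -1.43373477e-01]
 [ 0.00000000e+00  0.00000000e+00  0.00000000e+00  1.00000000e+00]]
```

View pics/w1.png

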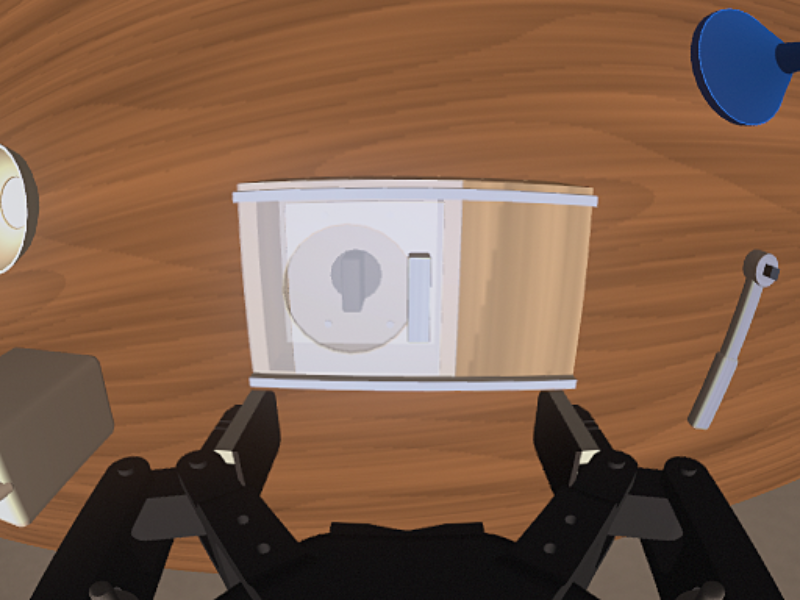

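The wrist view shows the grip bar top at about (409–431, 257–342), the guard circle centred near (350, 288), and the rail ends at (234,197), (597,202), (250,383) and (576,383). I'll cast these points onto their heights.

Run:
```python
from h import *
import pickle
o,c=pickle.load(open('pics/w1.pkl','rb'))
f=lambda u,v,z:wray(c,o,u*.64,v*.64,z)
R=[f(*p,.101) for p in[(234,193),(597,198),(576,388),(250,388)]]
for p in R:print("rail",p)
print([np.linalg.norm(R[i]-R[i-1]) for i in range(4)])
ey=(R[1]+R[2]-R[0]-R[3])[:2];ey/=np.linalg.norm(ey);ex=np.array([ey[1],-ey[0]]);print("ey",ey,np.degrees(np.arctan2(-ey[0],ey[1])))
m0=(R[0]+R[3])[:2]/2;m1=(R[1]+R[2])[:2]/2;k=((m0+ey*.075)+(m1-ey*.165))/2;print("knob",k)
G=[f(*p,.1145) for p in[(408,257),(431,257),(431,342),(408,342)]];g=np.mean(G,0)[:2];print("grip",g,[np.linalg.norm(G[i]-G[i-1]) for i in range(4)],"in cubby",(g-k)@ex,(g-k)@ey)
t=np.asarray(o['tcp_rot'])
# circle extremes at z .092
C=[f(*p,.092)[:2] for p in[(285,288),(414,288),(350,223),(350,352)]];print([((p-k)@ex,(p-k)@ey) for p in C])
K=[f(*p,.078)[:2] for p in[(342,311),(364,311)]];print("knob near end",[((p-k)@ex,(p-k)@ey) for p in K])
d=np.r_[g,0]-o['tool_pos'];print("grip in tool mm",(t.T@d)[:2]*1e3)
```

```text
rail [ 0.45173696 -0.07602321  0.101     ]
rail [0.48453291 0.16094393 0.101     ]
rail [0.62253813 0.14332658 0.101     ]
rail [ 0.59146262 -0.09661303  0.101     ]
[np.float64(0.1412345557202321), np.float64(0.2392258367087651), np.float64(0.13912516722114965), np.float64(0.2419435920001312)]
ey [0.13274339 0.99115044] -7.6281514742912675
knob [ 0.5315942 -0.0116932]
grip [0.53644258 0.03531725] [np.float64(0.05600255635673948), np.float64(0.014116188419542706), np.float64(0.05606018306658152), np.float64(0.014934930287071787)] in cubby -0.001434851688146935 0.047238023847978095
[(np.float64(-0.003298629214784266), np.float64(-0.0448026579025195)), (np.float64(-0.0035203772258076793), np.float64(0.04407258782638692)), (np.float64(-0.04759038423732399), np.float64(0.0017202861911593968)), (np.float64(0.043747523197250934), np.float64(-0.0008279786999050375))]
knob near end [(np.float64(0.017723519668907145), np.float64(-0.00735506921435436)), (np.float64(0.017616472089369443), np.float64(0.008617568013605106))]
grip in tool mm [-6.06192694  8.2628063 ]
```

Everything agrees: the grip measures 56 × 14 mm and the circle is concentric with the knob. Next I descend on the grip bar and close.

```bash
python3 -m creep '[[-3,4,25,0,0,0],[-6,8,60,0,0,0.3],[-6,8,95,0,0,0.3],[-6,8,120,0,0,0.3],[-6,8,135,0,0,0.3],[-6,8,143,0,0,0.3],[-6,8,147,0,0,0.3],[-6,8,147,0,0,0.3]]' 50
python3 -m creep '[[0,0,0,0,0,0],[0,0,0,0,0,0],[0,0,0,0,0,0],[0,0,0,0,0,0],[0,0,0,0,0,0],[0,0,0,0,0,0],[0,0,0,0,0,0],[0,0,0,0,0,0]]' 0
```

```text
t: 2.55
tool_pos: [0.5356, 0.0393, 0.105]
tcp_rot: [[-0.992, 0.128, 0.001], [0.128, 0.992, -0.0], [-0.001, 0.0, -1.0]]
wrist_force: [-0.4, 0.4, 0.2]
opening: 0.501
t: 3.35
tool_pos: [0.5362, 0.0387, 0.106]
tcp_rot: [[-0.992, 0.129, 0.002], [0.129, 0.992, -0.001], [-0.002, -0.0, -1.0]]
wrist_force: [-1.6, -0.4, 6.2]
opening: 0.14
```

```bash
python3 -m creep '[[0,4,-1,0,0,0],[0,16,-1,0,0,0],[0,30,-1,0,0,0],[0,45,-1,0,0,0],[0,60,-1,0,0,0],[0,74,-1,0,0,0],[0,85,-1,0,0,0],[0,90,-1,0,0,0]]'
python3 -m creep '[[0,1,0,0,0,0],[0,2,0,0,0,0],[0,3,0,0,0,0],[0,3.5,0,0,0,0],[0,4,0,0,0,0],[0,4,0,0,0,0],[0,4,0,0,0,0],[0,4,0,0,0,0]]'
```

```text
t: 4.15
tool_pos: [0.5476, 0.1235, 0.1059]
tcp_rot: [[-0.993, 0.121, 0.0], [0.121, 0.993, -0.017], [-0.002, -0.017, -1.0]]
wrist_force: [0.5, -32.7, 6.7]
opening: 0.141
t: 4.95
tool_pos: [0.5476, 0.1234, 0.1059]
tcp_rot: [[-0.992, 0.123, -0.002], [0.123, 0.992, -0.021], [-0.0, -0.022, -1.0]]
wrist_force: [0.5, -33.1, 6.6]
opening: 0.138
```

```bash
python3 -m creep '[[0,-3,0,0,0,0],[0,-6,0,0,0,0],[0,-8,0,0,0,0],[0,-8,0,0,0,0],[0,-8,0,0,0,0],[0,-8,0,0,0,0],[0,-8,0,0,0,0],[0,-8,0,0,0,0]]'
python3 - <<'E'
from h import *
import pickle
o=bot.get_obs();c=bot.camera("wrist");print(o['tool_pos'],o['tcp_rot'],np.round(o['wrist_force'],1),np.round(o['moment'],2))
cv2.imwrite("pics/w2.png",cv2.resize(c['color'],(800,600)))
pickle.dump((o,c),open('pics/w2.pkl','wb'))
E
```

```text
t: 5.75
tool_pos: [0.5476, 0.123, 0.106]
tcp_rot: [[-0.992, 0.126, 0.003], [0.126, 0.992, -0.005], [-0.004, -0.005, -1.0]]
wrist_force: [5.4, -9.7, 2.8]
opening: 0.14
[0.54760035 0.12304658 0.1060039 ] [[-0.99196454  0.12648157  0.00296013]
 [ 0.12646555  0.99195795 -0.00508733]
 [-0.00357978 -0.0046721  -0.99998268]] [ 5.4 -9.7  2.8] [-1.57 -0.61 -0.18]
```

View pics/w2.png

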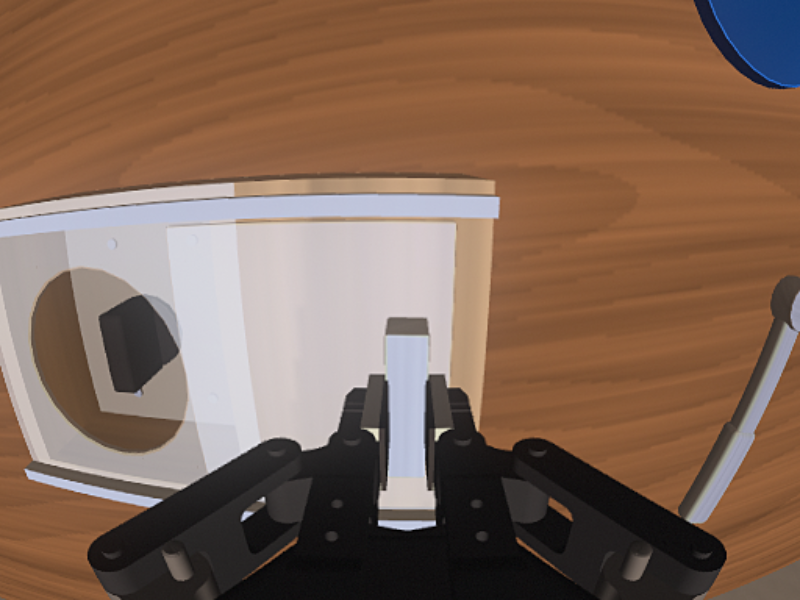

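Run:
```python
from h import *
import pickle
o,c=pickle.load(open('pics/w2.pkl','rb'))
k=np.array([.5296,-.0114]);ey=np.array([.1327,.9911]);ex=np.array([ey[1],-ey[0]])
f=lambda u,v,z:np.round(1e3*np.array([(wray(c,o,u*.64,v*.64,z)[:2]-k)@e for e in(ex,ey)]),1)
print("rail end",f(499,196,.101),"box end",f(495,181,.092),"door R",f(456,223,.0965),f(452,300,.0965),"door L",f(168,227,.0965),f(182,330,.0965),f(238,223,.0965),f(250,400,.0965))
print("grip",f(386,333,.1145),f(428,333,.1145),"opening R",f(188,370,.092),"opening L",f(31,340,.092))
print("tcp",[(o['tool_pos'][:2]-k)@e for e in(ex,ey)])
```

```text
rail end [-69.3 164.6] box end [-73.7 164.8] door R [-59.5 151.4] [-32.9 150.9] door L [-59.9  48.7] [-20.3  49.4] [-60.1  76.9] [ 8.5 74.3]
grip [-27.5 128.9] [-27.6 142. ] opening R [-1.1 46.5] opening L [-10.8 -43.9]
tcp [np.float64(-9.157469731852279e-07), np.float64(0.13563864726439115)]
```

The door's edges are at y = 49 and 151 mm, so it is fully open against its stop. It had started about 11 mm ajar, with the shut grip position at about y = 36 mm. Next I relax, release and rise.

```bash
python3 -m creep '[[0,-1.5,0,0,0,0],[0,-2,0,0,0,0],[0,-2,0,0,0,0],[0,-2,0,0,0,0],[0,-2,0,0,0,0],[0,-2,0,0,0,0],[0,-2,0,0,0,0],[0,-2,0,0,0,0]]' 45
python3 -m creep '[[0,0,-10,0,0,0],[0,0,-30,0,0,0],[0,-20,-55,0,0,0],[0,-60,-60,0,0,0],[0,-100,-60,0,0,0],[0,-125,-60,0,0,0],[0,-134,-60,0,0,0],[0,-134,-60,0,0,0]]'
python3 -m creep '[[0,0,0,0,0,0],[0,0,0,0,0,0],[0,0,0,0,0,0],[0,0,0,0,0,0],[0,0,0,0,0,0],[0,0,0,0,0,0],[0,0,0,0,0,0],[0,0,0,0,0,0]]'
python3 - <<'E'
from h import *
import pickle
o=bot.get_obs();c=bot.camera("wrist");print(o['tool_pos'],o['tcp_rot'],np.round(o['wrist_force'],1),np.round(o['moment'],2))
cv2.imwrite("pics/w3.png",cv2.resize(c['color'],(800,600)))
pickle.dump((o,c),open('pics/w3.pkl','wb'))
E
```

```text
t: 6.6
tool_pos: [0.5459, 0.1224, 0.1054]
tcp_rot: [[-0.992, 0.128, -0.0], [0.128, 0.992, 0.0], [0.0, 0.0, -1.0]]
wrist_force: [1.4, 0.3, 0.1]
opening: 0.451
t: 7.4
tool_pos: [0.5289, -0.0114, 0.166]
tcp_rot: [[-0.991, 0.13, 0.001], [0.13, 0.991, 0.0], [-0.001, 0.0, -1.0]]
wrist_force: [0.1, -0.8, -0.0]
opening: 0.453
t: 8.2
tool_pos: [0.5288, -0.0106, 0.1653]
tcp_rot: [[-0.992, 0.128, 0.0], [0.128, 0.992, -0.0], [-0.0, -0.0, -1.0]]
wrist_force: [1.0, 0.2, 0.1]
opening: 0.448
[ 0.52877853 -0.01057302  0.16534381] [[-9.91736523e-01  1.28291342e-01  7.26955957e-06]
 [ 1.28291342e-01  9.91736523e-01 -1.92798397e-05]
 [-9.68292424e-06 -1.81878996e-05 -1.00000000e+00]] [1.  0.2 0.1] [-0.04  0.03 -0.02]
```

View pics/w3.png

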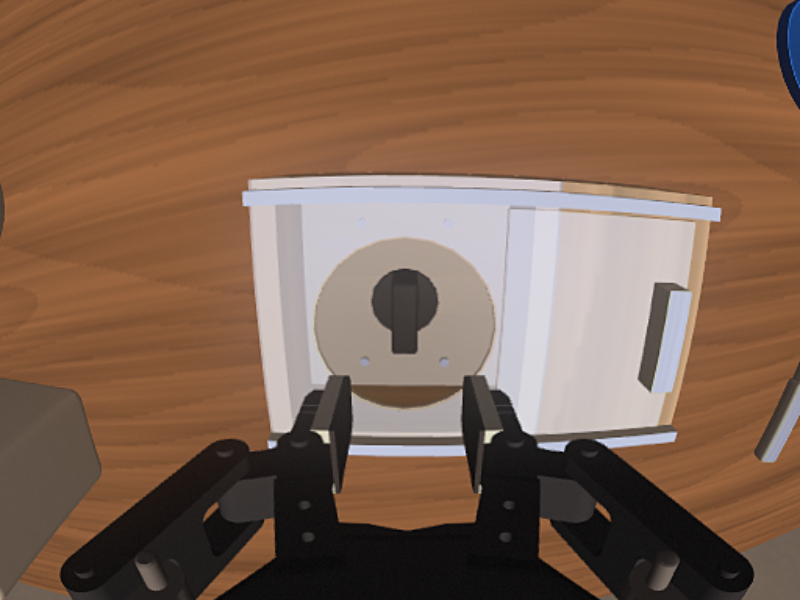

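The door edge (column 508) is clear of the opening (right edge at 495). The knob bar's near end is at (391–418, 353).

Run:
```python
from h import *
import pickle
o,c=pickle.load(open('pics/w3.pkl','rb'))
g=cv2.cvtColor(c['color'],cv2.COLOR_BGR2GRAY)
for v in(195,205,215,222): print(v,g[v,244:274])
print(g[212:232,259])
R=np.asarray(o['tcp_rot'])
f=lambda u,v,z:np.round(1e3*(R.T@(wray(c,o,u,v,z)-o['tool_pos']))[:2],1)
print("near L,R",f(391.5*.64,353*.64,.078),f(417.5*.64,353*.64,.078),"far",f(392.5*.64,272*.64,.078),f(416.5*.64,272*.64,.078))
print("circle",f(315*.64,322*.64,.092),f(495.5*.64,322*.64,.092),f(405*.64,238*.64,.092),f(405*.64,408*.64,.092))
```

```text
195 [63 63 63 65 64 65 57 55 60 63 63 62 63 63 63 62 64 63 64 64 65 61 56 56
 60 64 63 63 63 65]
205 [56 61 59 60 61 61 56 52 57 59 59 61 60 60 60 60 60 61 60 61 62 59 51 54
 60 61 60 58 60 57]
215 [150 151 152 151 152 159 119  37  53  57  56  58  59  57  58  57  57  56
  56  57  58  51  48 127 159 153 151 151 152 152]
222 [150 149 150 150 152 158 119  35  52  56  57  55  55  56  55  55  55  56
  57  56  54  51  46 124 157 151 149 150 151 150]
[ 59  57  57  57  57  55  57  57  55  55  55  55  53  52 104 158 150 149
 148 149]
near L,R [-20.7  -8.2] [-20.7   5.9] far [24.1 -7.3] [24.1  5. ]
circle [  1.9 -46. ] [ 2.  44.5] [43.9 -0.9] [-46.9  -0.9]
```

```bash
python3 -m creep '[[-1,-1,15,0,0,0],[-1,-1,40,0,0,0],[-1,-1,65,0,0,0],[-1,-1,85,0,0,0],[-1,-1,98,0,0,0],[-1,-1,107,0,0,0],[-1,-1,112,0,0,0],[-1,-1,112,0,0,0]]'
python3 -m creep '[[0,0,0,0,0,0],[0,0,0,0,0,0],[0,0,0,0,0,0],[0,0,0,0,0,0],[0,0,0,0,0,0],[0,0,0,0,0,0],[0,0,0,0,0,0],[0,0,0,0,0,0]]' 0
```

```text
t: 9.05
tool_pos: [0.5296, -0.0117, 0.053]
tcp_rot: [[-0.992, 0.128, -0.0], [0.128, 0.992, 0.0], [0.001, 0.0, -1.0]]
wrist_force: [-0.8, 0.2, 0.0]
opening: 0.445
t: 9.85
tool_pos: [0.5304, -0.0119, 0.0538]
tcp_rot: [[-0.992, 0.128, 0.002], [0.128, 0.992, -0.0], [-0.002, -0.0, -1.0]]
wrist_force: [1.0, 0.1, 3.5]
opening: 0.147
```

Gripped cleanly with small forces. Now I push in.

```bash
python3 -m creep '[[0,0,2,0,0,0],[0,0,4,0,0,0],[0,0,6,0,0,0],[0,0,8,0,0,0],[0,0,9,0,0,0],[0,0,9,0,0,0],[0,0,9,0,0,0],[0,0,9,0,0,0]]'
```

```text
t: 10.65
tool_pos: [0.5305, -0.0119, 0.0456]
tcp_rot: [[-0.992, 0.128, 0.001], [0.128, 0.992, -0.0], [-0.001, -0.0, -1.0]]
wrist_force: [-1.1, 0.0, 10.2]
opening: 0.147
```

```bash
python3 -m creep '[[0,0,0,0,0,3],[0,0,0,0,0,7],[0,0,0,0,0,11],[0,0,0,0,0,15],[0,0,0,0,0,19],[0,0,0,0,0,23],[0,0,0,0,0,26],[0,0,0,0,0,28]]'
python3 -c "
from h import *
o=bot.get_obs();print(np.round(o['moment'],2),o['wrist_force'],o['joints'][5])"
```

```text
t: 11.45
tool_pos: [0.5309, -0.0119, 0.0458]
tcp_rot: [[-0.815, 0.58, 0.002], [0.58, 0.815, -0.0], [-0.002, 0.001, -1.0]]
wrist_force: [0.4, 0.5, 9.8]
opening: 0.15
[0.02 0.03 0.05] [0.40061286 0.54074726 9.77387341] -1.1656193723691912
```

Turned 28° with low moment. Now I open to a loose straddle and lift the fingers clear of the flange.

```bash
python3 -m creep '[[0,0,0,0,0,0],[0,0,0,0,0,0],[0,0,0,0,0,0],[0,0,-3,0,0,0],[0,0,-7,0,0,0],[0,0,-9,0,0,0],[0,0,-9,0,0,0],[0,0,-9,0,0,0]]' 20
python3 -m creep '[[0,0,0,0,0,2],[0,0,0,0,0,4],[0,0,0,0,0,6],[0,0,0,0,0,8],[0,0,0,0,0,10],[0,0,0,0,0,12],[0,0,0,0,0,14],[0,0,0,0,0,14]]'
python3 - <<'E'
from h import *
import pickle
o=bot.get_obs();c=bot.camera("wrist");print(np.round(o['moment'],2),o['tool_pos'])
cv2.imwrite("pics/w4.png",cv2.resize(c['color'][120:330,130:410],(800,600)))
pickle.dump((o,c),open('pics/w4.pkl','wb'))
E
```

```text
t: 12.25
tool_pos: [0.5297, -0.0117, 0.0535]
tcp_rot: [[-0.815, 0.579, 0.0], [0.579, 0.815, -0.0], [-0.0, 0.0, -1.0]]
wrist_force: [-0.6, -0.1, 0.2]
opening: 0.201
t: 13.05
tool_pos: [0.5296, -0.0114, 0.0532]
tcp_rot: [[-0.652, 0.759, -0.0], [0.759, 0.652, 0.0], [0.0, 0.0, -1.0]]
wrist_force: [0.7, 0.7, 0.5]
opening: 0.198
[ 0.17 -0.09  0.02] [ 0.52956914 -0.01138666  0.05324681]
```

View pics/w4.png

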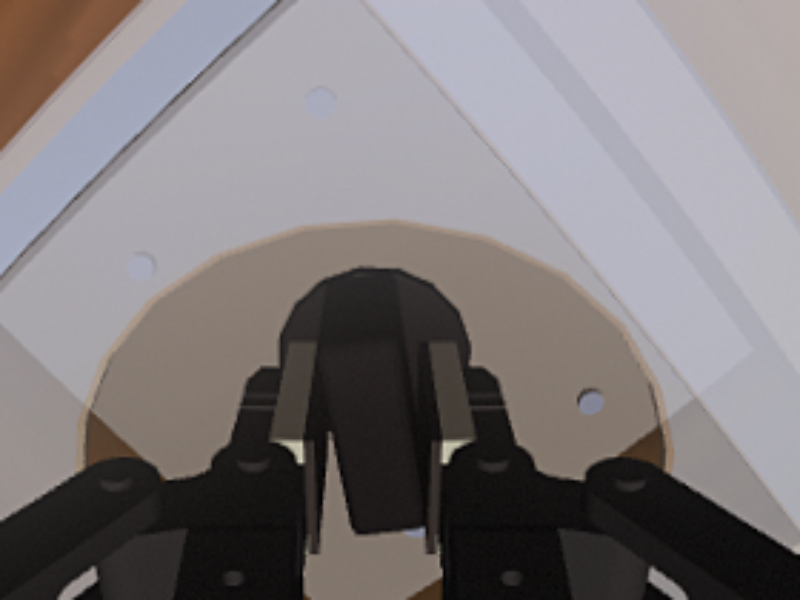

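The knob follows with about 9° of slack, at about 33° so far. I'll go on in small steps, watching the moment and the x/y forces.

```bash
python3 -m creep '[[0,0,0,0,0,2],[0,0,0,0,0,4],[0,0,0,0,0,6],[0,0,0,0,0,8],[0,0,0,0,0,10],[0,0,0,0,0,12],[0,0,0,0,0,12],[0,0,0,0,0,12]]'
python3 -c "
from h import *
o=bot.get_obs();print(np.round(o['moment'],3),o['wrist_force'],o['joints'][5])"
```

```text
t: 13.9
tool_pos: [0.5296, -0.0117, 0.0532]
tcp_rot: [[-0.48, 0.877, 0.0], [0.877, 0.48, 0.0], [0.0, 0.0, -1.0]]
wrist_force: [0.4, 1.4, -0.0]
opening: 0.199
[ 0.087 -0.079  0.117] [ 0.38628729  1.36202233 -0.00723247] -0.7145536168005456
```

```bash
python3 -m creep '[[0,0,0,0,0,1],[0,0,0,0,0,2],[0,0,0,0,0,3],[0,0,0,0,0,4],[0,0,0,0,0,5],[0,0,0,0,0,5],[0,0,0,0,0,5],[0,0,0,0,0,5]]'
python3 -c "
from h import *
o=bot.get_obs();print(np.round(o['moment'],3),o['wrist_force'],o['joints'][5])"
```

```text
t: 14.7
tool_pos: [0.5296, -0.0117, 0.0533]
tcp_rot: [[-0.401, 0.916, -0.0], [0.916, 0.401, -0.0], [-0.0, -0.0, -1.0]]
wrist_force: [0.7, 0.4, -0.3]
opening: 0.206
[ 0.123 -0.07   0.1  ] [ 0.65831012  0.3760003  -0.27058951] -0.6261776680651204
```

```bash
python3 -m creep '[[0,0,0,0,0,1],[0,0,0,0,0,2],[0,0,0,0,0,3],[0,0,0,0,0,4],[0,0,0,0,0,4],[0,0,0,0,0,4],[0,0,0,0,0,4],[0,0,0,0,0,4]]'
python3 -c "
from h import *
o=bot.get_obs();print(np.round(o['moment'],3),o['wrist_force'],o['joints'][5])"
```

```text
t: 15.5
tool_pos: [0.5297, -0.0117, 0.0534]
tcp_rot: [[-0.336, 0.942, 0.0], [0.942, 0.336, -0.0], [-0.0, 0.0, -1.0]]
wrist_force: [-0.0, 0.7, 0.4]
opening: 0.204
[ 0.144 -0.019  0.054] [-0.02594401  0.71554493  0.44251777] -0.5563444976193139
```

```bash
python3 -m creep '[[0,0,0,0,0,1],[0,0,0,0,0,2],[0,0,0,0,0,3],[0,0,0,0,0,4],[0,0,0,0,0,4],[0,0,0,0,0,4],[0,0,0,0,0,4],[0,0,0,0,0,4]]'
python3 -c "
from h import *
o=bot.get_obs();print(np.round(o['moment'],3),o['wrist_force'],o['joints'][5])"
```

```text
t: 16.3
tool_pos: [0.5298, -0.0118, 0.0533]
tcp_rot: [[-0.269, 0.963, 0.0], [0.963, 0.269, -0.0], [-0.0, 0.0, -1.0]]
wrist_force: [0.3, 0.1, -0.1]
opening: 0.199
[-0.015 -0.073  0.023] [ 0.32941284  0.05350675 -0.10384302] -0.4864730981527936
```

```bash
python3 -m creep '[[0,0,0,0,0,1],[0,0,0,0,0,2],[0,0,0,0,0,3],[0,0,0,0,0,3],[0,0,0,0,0,3],[0,0,0,0,0,3],[0,0,0,0,0,3],[0,0,0,0,0,3]]'
python3 -c "
from h import *
o=bot.get_obs();print(np.round(o['moment'],3),o['wrist_force'],o['joints'][5])"
```

```text
t: 17.1
tool_pos: [0.5298, -0.0117, 0.0534]
tcp_rot: [[-0.219, 0.976, 0.0], [0.976, 0.219, -0.0], [-0.0, 0.0, -1.0]]
wrist_force: [1.8, 0.3, 0.4]
opening: 0.194
[-0.024 -0.249  0.16 ] [1.82043951 0.30516382 0.43703787] -0.43422235291631955
```

Run:
```python
from h import *
import pickle
o=bot.get_obs();c=bot.camera("wrist");print(np.round(o['moment'],2),o['tool_pos'])
cv2.imwrite("pics/w5.png",cv2.resize(c['color'][120:330,130:410],(800,600)))
pickle.dump((o,c),open('pics/w5.pkl','wb'))
```

```text
[-0.02 -0.25  0.16] [ 0.52975395 -0.01171296  0.05338184]
```

View pics/w5.png

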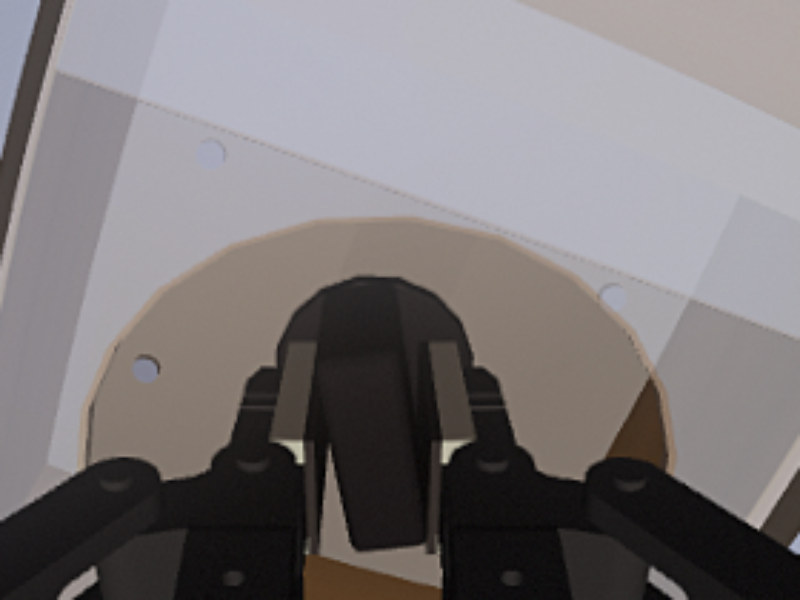

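The bar end shifted from row 533 to 548 and the flange edge from 268 to 277, which hints that the knob has risen. I'll check this against the predicted pixel rows.

Run:
```python
from h import *
import pickle
for n in('w4','w5'):
    o,c=pickle.load(open(f'pics/{n}.pkl','rb'));R=np.asarray(o['tcp_rot']);k=np.array([.5299,-.0120,0])
    for a in(8,):
        d=R@np.array([-np.cos(np.radians(a)),np.sin(np.radians(-a)),0]);
        for z in(.073,.078):
            u,v=wpix(c,o,k+.02*d+[0,0,z]);u2,v2=wpix(c,o,k+.02*R[:,0]+[0,0,z-.032]);s=800/280
            print(n,z,"end",(u-130)*s,(v-120)*s,"flange top",(v2-120)*s)
    print(c['range_z'][300:311:5,255:275:5])
```

```text
w4 0.073 end 358.3840898361855 530.2643711657747 flange top 265.4977058649085
w4 0.078 end 358.04687741233136 547.4375635741281 flange top 274.8176794536696
[[0.1451758  0.14630255 0.14532357 0.14506526]
 [0.14770432 0.14649703 0.14689945 0.14689769]
 [0.1991283  0.20077077 0.1994552  0.20010035]]
w5 0.073 end 359.718196303743 527.0995577795553 flange top 262.03797203119433
w5 0.078 end 359.42173452344116 544.2377613910935 flange top 271.2728779998648
[[0.13967639 0.13858621 0.14048071 0.14067936]
 [0.14062652 0.14043224 0.14062516 0.14110184]
 [0.14188361 0.14191045 0.14137357 0.14210948]]
```

The knob has risen 5 mm, confirmed by both the pixel rows and the range, so it is up in the notch at about 62°. Next I back off a little, open and rise.

```bash
python3 -m creep '[[0,0,0,0,0,-3],[0,0,0,0,0,-7],[0,0,0,0,0,-7],[0,0,0,0,0,-7],[0,0,-10,0,0,-7],[0,0,-30,0,0,-7],[0,0,-60,0,0,-7],[0,0,-90,0,0,-7]]' 45
python3 -m creep '[[0,0,-10,0,0,-5],[0,0,-20,0,0,-13],[0,0,-22,0,0,-21],[0,0,-22,0,0,-29],[0,0,-22,0,0,-37],[0,0,-22,0,0,-45],[0,0,-22,0,0,-53],[0,0,-22,0,0,-61]]'
python3 -m creep '[[0,0,0,0,0,-2],[0,0,0,0,0,-2],[0,0,0,0,0,-2],[0,0,0,0,0,-2],[0,0,0,0,0,-2],[0,0,0,0,0,-2],[0,0,0,0,0,-2],[0,0,0,0,0,-2]]'
python3 - <<'E'
from h import *
import pickle
o=bot.get_obs();c=bot.camera("wrist");print(np.round(o['moment'],2),o['tool_pos'],o['tcp_rot'])
cv2.imwrite("pics/w6.png",cv2.resize(c['color'],(800,600)))
pickle.dump((o,c),open('pics/w6.pkl','wb'))
E
```

```text
t: 17.95
tool_pos: [0.5292, -0.0116, 0.1445]
tcp_rot: [[-0.335, 0.942, -0.001], [0.942, 0.335, 0.0], [0.001, -0.001, -1.0]]
wrist_force: [0.1, -0.4, 0.2]
opening: 0.454
t: 18.75
tool_pos: [0.5296, -0.0117, 0.1661]
tcp_rot: [[-0.987, 0.158, 0.0], [0.158, 0.987, -0.0], [-0.0, -0.0, -1.0]]
wrist_force: [0.4, -0.4, 0.2]
opening: 0.449
t: 19.55
tool_pos: [0.5296, -0.0117, 0.1653]
tcp_rot: [[-0.992, 0.128, -0.0], [0.128, 0.992, 0.0], [0.0, 0.0, -1.0]]
wrist_force: [-1.0, 0.8, 0.2]
opening: 0.45
[-0.01 -0.01 -0.01] [ 0.52964067 -0.01170374  0.16532533] [[-9.91725740e-01  1.28374665e-01 -4.81183763e-05]
 [ 1.28374664e-01  9.91725741e-01  1.04099334e-05]
 [ 4.90566041e-05  4.14661853e-06 -9.99999999e-01]]
```

View pics/w6.png

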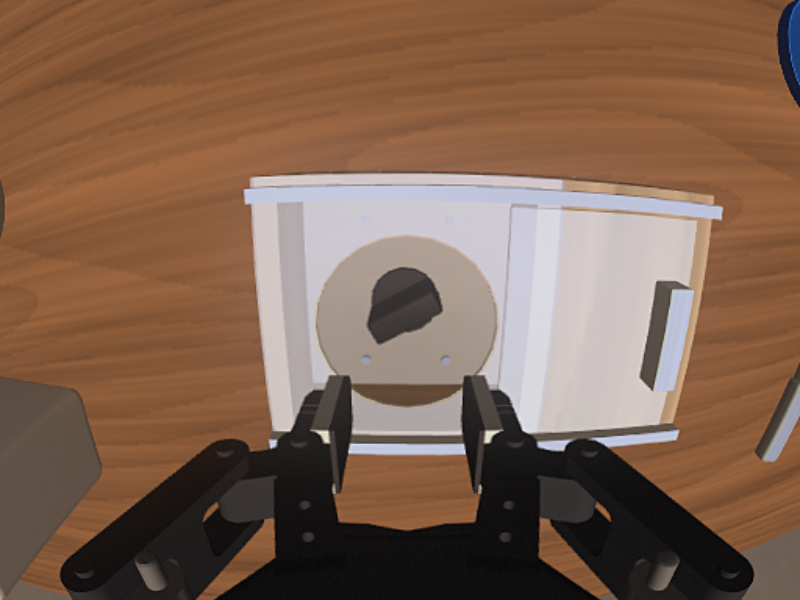

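The knob now points about 62° clockwise, and the door is still open. I'll check the knob's range against the earlier view and move onto the grip.

```bash
python3 - <<'E'
from h import *
import pickle
for n,uv in(('w3',(405,310)),('w6',(405,305))):
    o,c=pickle.load(open(f'pics/{n}.pkl','rb'));u,v=int(uv[0]*.64),int(uv[1]*.64)
    x=(u-c['cx'])/c['fx'];y=(v-c['cy'])/c['fy'];th=np.hypot(x,y);r=np.median(c['range_z'][v-3:v+4,u-2:u+3])
    p=np.r_[np.array([x,y])/th*np.tan(th)*r,r,1];q=c['T_tool_cam']@p;print(n,np.asarray(o['tcp_rot'])@q[:3]+o['tool_pos'])
E
python3 -m creep '[[0,15,0,0,0,0],[0,45,0,0,0,0],[0,80,0,0,0,0],[0,110,0,0,0,0],[0,128,10,0,0,0],[0,135.5,30,0,0,0],[0,135.5,50,0,0,0],[0,135.5,59,0,0,0]]'
python3 -m creep '[[0,0,0,0,0,0],[0,0,0,0,0,0],[0,0,0,0,0,0],[0,0,0,0,0,0],[0,0,0,0,0,0],[0,0,0,0,0,0],[0,0,0,0,0,0],[0,0,0,0,0,0]]' 0
```

```text
w3 [ 0.52435763 -0.01106249  0.07872309]
w6 [ 0.52294235 -0.01189758  0.07785801]
t: 20.4
tool_pos: [0.5455, 0.124, 0.1042]
tcp_rot: [[-0.992, 0.127, -0.004], [0.127, 0.992, 0.0], [0.003, -0.0, -1.0]]
wrist_force: [-0.3, -0.0, 0.0]
opening: 0.448
t: 21.2
tool_pos: [0.547, 0.1228, 0.1067]
tcp_rot: [[-0.992, 0.128, -0.0], [0.128, 0.992, 0.0], [0.0, 0.0, -1.0]]
wrist_force: [-2.3, 1.0, 0.3]
opening: 0.139
```

```bash
python3 -m creep '[[0,-4,0,0,0,0],[0,-16,0,0,0,0],[0,-32,0,0,0,0],[0,-50,0,0,0,0],[0,-67,0,0,0,0],[0,-81,0,0,0,0],[0,-91,0,0,0,0],[0,-94,0,0,0,0]]'
python3 -m creep '[[0,-1,0,0,0,0],[0,-2,0,0,0,0],[0,-3,0,0,0,0],[0,-4,0,0,0,0],[0,-4,0,0,0,0],[0,-4,0,0,0,0],[0,-4,0,0,0,0],[0,-4,0,0,0,0]]'
```

```text
t: 22.0
tool_pos: [0.5341, 0.0275, 0.1067]
tcp_rot: [[-0.992, 0.13, -0.002], [0.13, 0.992, -0.0], [0.002, -0.001, -1.0]]
wrist_force: [-5.7, 2.2, 4.0]
opening: 0.139
t: 22.8
tool_pos: [0.5336, 0.0244, 0.1066]
tcp_rot: [[-0.992, 0.129, -0.002], [0.129, 0.992, -0.001], [0.002, -0.001, -1.0]]
wrist_force: [-5.3, 1.8, 4.2]
opening: 0.14
```

```bash
python3 -m creep '[[0,-0.5,0,0,0,0],[0,-1,0,0,0,0],[0,-1.5,0,0,0,0],[0,-2,0,0,0,0],[0,-2,0,0,0,0],[0,-2,0,0,0,0],[0,-2,0,0,0,0],[0,-2,0,0,0,0]]'
```

```text
t: 23.6
tool_pos: [0.5335, 0.0238, 0.1066]
tcp_rot: [[-0.992, 0.129, -0.002], [0.129, 0.992, 0.002], [0.002, 0.002, -1.0]]
wrist_force: [-5.4, 5.9, 4.5]
opening: 0.137
```

The force is rising at 99.8 mm of travel, so the shut stop is reached. One gentle nudge more, then I release and rise clear.

```bash
python3 -m creep '[[0,-0.5,0,0,0,0],[0,-1,0,0,0,0],[0,-1,0,0,0,0],[0,-1,0,0,0,0],[0,-1,0,0,0,0],[0,-0.5,0,0,0,0],[0,0,0,0,0,0],[0,1,0,0,0,0]]'
python3 -m creep '[[0,0,0,0,0,0],[0,0,0,0,0,0],[0,0,0,0,0,0],[0,0,0,0,0,0],[0,0,-10,0,0,0],[0,0,-30,0,0,0],[0,0,-60,0,0,0],[0,0,-90,0,0,0]]' 45
python3 -m creep '[[0,0,-30,0,0,0],[0,0,-45,0,0,0],[0,0,-50,0,0,0],[0,0,-50,0,0,0],[0,0,-50,0,0,0],[0,0,-50,0,0,0],[0,0,-50,0,0,0],[0,0,-50,0,0,0]]'
python3 - <<'E'
from h import *
import pickle
o=bot.get_obs();c=bot.camera("wrist")
cv2.imwrite("pics/w7.png",cv2.resize(c['color'],(800,600)))
pickle.dump((o,c),open('pics/w7.pkl','wb'))
E
```

```text
t: 24.4
tool_pos: [0.5336, 0.0239, 0.1066]
tcp_rot: [[-0.992, 0.128, -0.002], [0.128, 0.992, -0.0], [0.002, -0.0, -1.0]]
wrist_force: [-5.4, 0.5, 5.8]
opening: 0.136
t: 25.2
tool_pos: [0.5342, 0.0245, 0.1977]
tcp_rot: [[-0.992, 0.128, -0.0], [0.128, 0.992, -0.0], [0.0, -0.0, -1.0]]
wrist_force: [1.3, -0.0, 0.5]
opening: 0.452
t: 26.0
tool_pos: [0.534, 0.0245, 0.2454]
tcp_rot: [[-0.992, 0.128, -0.002], [0.128, 0.992, 0.0], [0.002, 0.0, -1.0]]
wrist_force: [0.3, 0.8, 0.4]
opening: 0.45
```

View pics/w7.png

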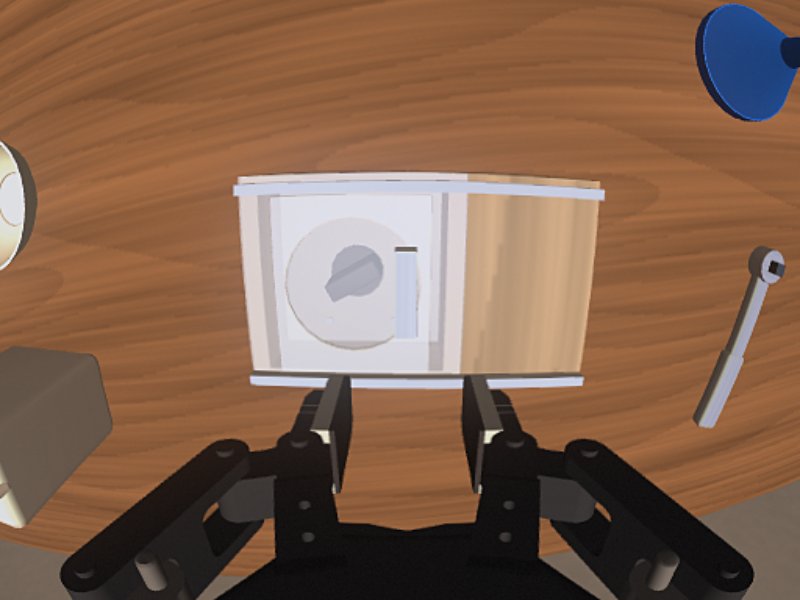

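The door is shut, with the grip bar at columns 395–417, and the knob still stands turned. I'll check the door's position and then hand in.

Run:
```python
from h import *
import pickle
o,c=pickle.load(open('pics/w7.pkl','rb'))
k=np.array([.5299,-.0119]);ey=np.array([.1327,.9911])
f=lambda u,v,z:round(1e3*(wray(c,o,u*.64,v*.64,z)[:2]-k)@ey,1)
print("grip",f(395,300,.1145),f(417,300,.1145),"door edges",f(271,230,.0965),f(434,230,.0965),f(441,230,.0965),"rail ends",f(234,191,.101),f(604,195,.101))
```

```text
grip 29.5 43.1 door edges -51.7 53.8 58.3 rail ends -74.5 165.3
```

Door edges at −52 and +53 mm, with the grip at +36, match fully shut (±52), and the travel was 100 mm from the open stop.

```bash
python3 -c "
from workcell import bot
print(bot.close_job(), bot.get_obs()['t'])"
```

```text
the job is handed in; nothing more can be done
the job is handed in; nothing more can be done
```

The job is done and handed in at about 26 s. I opened the door to its stop, pushed the knob in and turned it clockwise until it sprang up in its next notch, then shut the door to its stop.

**Knob:** I pushed it in with about 10 N, turned it 28° while gripped, then released it and nudged it on with loose jaws. It sprang up at about 62° clockwise. Two checks agreed: the bar's position in the wrist image, and the depth reading of its top at 78 mm.

**Door shut:** The door edges measured −52 and +53 mm from the knob axis, against ±52 expected. It travelled about 100 mm from the open stop. The gripper was clear of everything, and the last pictures showed nothing around it had been moved.

**What did not go as planned:**
- **Door started ajar:** It began about 11 mm open, so my opening move ran into the open stop early. That pressed with about 33 N for roughly a second, just under the 35 N limit for the cubby.
- **Forces sampled only:** I read forces only at the end of each move, so a brief higher peak there can't be ruled out.
- **Other contacts:** Readings were about 10 N or less everywhere else, including a few newtons of vertical force while gripping the door bar.

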